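# Pin the lens carrier at the middle index hole of an inclined rail

## Robot

A 6-joint arm with a two-finger parallel gripper is mounted at the origin on the work surface. World frame = base frame: x ahead of the robot, y to its left, z up, the work surface at z = 0. Lengths are in m, angles in rad, forces in N, time in s.
With the tool pointing down it reaches from about 0.425 to 0.95 m from the base axis. Payload 3.5 kg.
Tool frame: the origin (TCP) lies between the finger pads; the fingertips stand 14 mm ahead of it and the grasp point (between the pads) lies 5 mm behind it; z points along the fingers, y is the line along which they close (so a half turn about z gives the same grasp; the last joint's range is limited). The gripper opens to 85 mm and grips with 20 to 120 N. Pads are 22 mm wide; open, the fingers measure 114 mm over their backs; the gripper's body (76 mm by 85 mm) begins 54 mm behind the grasp point. The pads swing forward as they close: fully open they stand 13 mm farther back than shut.
Start: joints at [-1.422, 0.286, 1.577, -0, 1.279, -0.15], TCP at [0.199, -0.645, 0.245] pointing down, gripper open.
Joint ranges: [-2.77, 2.77], [-0.9, 2.22], [0.21, 2.48], [-1.53, 4.67], [0.24, 2.81], [-2.84, 2.84]. Speed limits (rad/s): [2.79, 2.79, 3.14, 3.14, 3.14, 3.14].

## Interface

Orientations are given as a unit quaternion [x, y, z, w].
In Python, from plant import * gives the robot as it stands.
- The arm moves only by the tool step_arm, never from a script. Its argument "commands" is a list of rows, each an object of numbers: "gripper": the gripper's target within -1 to 1 (shut at 1, half-way at 0, fully open at -1); "x", "y", "z": the shift along the tool's x, y, z in mm; "spin": the turn about the tool's z in degrees. A call has exactly 10 rows; each row shifts and turns the commanded pose from where the row before left it, along the tool's axes as they then stand; what a row does not reach is not made up. A row lasts 1/10 s, in which the tool goes at most 50 mm and 8.59 degrees, less where a joint would pass 70% of its speed; a pose out of reach is approached as far as the arm can. A call with a gripper value outside its range is refused whole. The fingers move at their own pace and stop on an object; "force" is the grip in N (left out, the last holds). Time passes only in rows, so rows that do not move let the fingers close, or fill a call up. It gives the time, the measured TCP pose, the force, the opening and the grip force at its end, in the units of the state.
- get_state(): the state, without advancing time (a new reading comes with each control period).
- read_camera(name): name is "side" or "top"; returns a dict with "color" (420x560x3 uint8, red, green, blue), "z_map" (420x560 float32, m along the optical axis (not along the pixel's ray), 0 where there is no reading), "fx", "fy", "cx", "cy" (pixels), "eye" and "attitude" of the camera in the world. Camera axes: x right, y up, looking along -z (the intrinsics and any distortion apply to the point x, -y, -z); pixel columns grow to the right and rows downward; lengths in m; the calibration is good to about 2 mm. A picture is of the moment at which its call begins.
- sign_off(): hands the job in; it is judged then, once.
The state is a dict: "time": time; "qpos": joint angles; "dq": joint speeds; "joint_efforts": joint torques, N m; "eef_pos": TCP position; "tcp_rot": TCP orientation; "contact_force": force on the tool from outside, world axes, zero at the start; "wrist_torque": the same for the moment, N m; "opening": opening from 0.0 (shut) to 1.0 (fully open); "finger_force": force on a finger pad.
Only numpy, scipy, OpenCV 4.12 (cv2) and the standard library are available. Lean on these libraries where they do the work, as an engineer would, in place of code of your own. Each camera call takes 0.05 s, during which the arm holds its last target. There are 200 camera calls.

## Task

Slide the lens carrier up the inclined rail until the hole in its plate lines up with the middle one of the rail's three index holes, then take the index pin (the one with the tall round knob) from the drilled stand and push it through both holes, fully home, with its flange flat on the carrier. Leave the two other headed pieces in the stand and the rest of the things on the table where they are.

Things in the scene. Friction and masses are not known exactly. Their poses are not given: they have to be found in the camera images.
- rail: Fixed aluminium rail 285 x 40 x 12 mm, sloping 30 degrees. x points up the slope, y across, z normal to its top face (leaning downhill). Origin on its underside, centre line, 112 mm above the table. Index holes 11.5 mm wide go through at x = 0, 40, 80 mm. A fixed black lens block stands at x = 138 mm, to 57 mm above the underside; off its lower end (x about -170 mm) stands a thin sample pedestal, 70 mm above the table.
- rail_hole_mid (a point): Centre of the mouth of the middle index hole, on the rail's top face (12 mm above its underside). Axes as the rail's. The other two index holes lie 40 mm up and 40 mm down the slope.
- carrier (a joint): Place of the lens carrier along the rail in m, growing up the slope: 0 at the lower stop, 0.050 with its hole over the lower index hole, 0.090 over the middle one, 0.130 over the upper one (end of travel). A friction brake (about 4 N) holds it wherever it is left; about 3 to 6 N along the rail moves it.
- carrier_hole (a point): Centre of the mouth of the 11.5 mm hole (bright steel rim) through the carrier's flat plate, on its top face. Axes as the rail's. The carrier is a black saddle 58 mm wide, reaching 13 mm uphill and 80 mm downhill of this hole; its plate is 12 mm thick and rides on the rail's top face, so with the holes in line this point is 12 mm (along the rail's z) above rail_hole_mid.
- lens_plate (a point): Centre of the square black lens plate standing on the carrier: 41 mm across the rail (y), 41 mm tall along the rail's z, 12.7 mm thick along x, with a round lens in it. It is 62 mm downhill of the carrier's hole; its centre is 24.5 mm and its upper edge 45 mm above the carrier's top face. Handy to hold by its two sides or its faces to slide the carrier. Axes as the rail's.
- pin_knob (a point): Centre of the index pin's knob, the place to grip. Steel with a black plastic knob, 60 g, round about its z axis, which points from nose to knob. Downwards: knob 22 mm wide, 28 mm tall; neck 14 mm wide; flange 24 mm wide, 4 mm thick, its underside 30 mm below this point; shank 10 mm wide, 32 mm long, its last 6 mm tapered to 5 mm. Starts upright in one of the stand's wells, flange on the stand.
- pin_flange (a point): Centre of the underside of the index pin's flange, where it comes to rest on the carrier; axes as the pin's.
- stand: Drilled aluminium block 50 x 195 x 40 mm (x, y, z) fixed to the table, with three wells 12 mm wide on its centre line at y = -65, 0 and +65 mm, the pieces in them in any order. Origin at the centre of its underside.
- thumbscrew: To be left alone: thumbscrew in the stand, with a thin flat disc head 34 mm wide and 8 mm tall. Origin on its axis at the stand's top face; it stands 22 mm above it.
- gauge_pin: To be left alone: gauge pin in the stand, a slim plain stem 11 mm wide without a knob, standing 37 mm above the stand. Origin on its axis at the stand's top face.
- balldriver: Ball driver lying flat, about 160 mm long along its x, origin under its middle. A bystander.
- fork: Black clamping fork lying flat, 75 x 32 x 9 mm with a screw head to 17 mm, origin under its middle. A bystander.
- iris: Iris on a short post with a small foot, 50 x 32 mm, 114 mm tall, origin under its foot. A bystander.
- beam_dump: Black finned cube, 50 mm, origin under its centre. A bystander.
- lens_box: Flat clear lens box, 70 x 70 x 26 mm, origin under its centre. A bystander.
- power_head: Black power-meter puck, 48 mm wide, 20 mm tall, origin under its centre. A bystander.
Not all that is in view belongs to the job. What is shaped like the part that bears pin_knob but pink is not meant.

How it is judged:
By the outcome, as a careful person would: the job done as asked, in the order asked, and still so for the second after the job is handed in, with the robot touching nothing.
It also fails if it takes over 67 s, if anything falls off the work surface, if the arm or the gripper's body presses on something with over 40 N, if the wrist force passes 120 N, or if a joint passes its speed limit or range.

## Working session

There is one attempt and no reset: what is moved stays moved. The work goes in short steps, Python scripts to look and compute and a tool call to move; the robot and the scene stay as the last step left them, time stands still between calls to the robot, and variables do not carry over. Pictures are saved under pics/ and viewed, at most 10 in all, crops included, and the job is handed in when it is done.

Besides the shell and the picture viewer there is one more tool, called as name(argument=value, ...), one argument or row to a line, values as JSON. step_arm: Moves the arm, as the interface text tells. Its arguments: {"type":"object","properties":{"commands":{"type":"array"},"force":{"type":"number"}},"required":["commands"]}

```bash
mkdir -p pics; ls; cat > h.py <<'E'
import numpy as np,cv2,pickle
from scipy.spatial.transform import Rotation as R
def pt(d,u,v,z=None):
    if z is None:
        w=d['z_map'][int(v)-1:int(v)+2,int(u)-1:int(u)+2]; z=np.median(w[w>0])
    c=np.array([(u-d['cx'])/d['fx']*z,-(v-d['cy'])/d['fy']*z,-z])
    return rot(d)@c+np.array(d['eye'])
def rot(d):
    a=np.array(d['attitude']); return R.from_quat(a).as_matrix() if a.size==4 else a
def cloud(d):
    z=d['z_map'];v,u=np.mgrid[:z.shape[0],:z.shape[1]]
    c=np.stack([(u-d['cx'])/d['fx']*z,-(v-d['cy'])/d['fy']*z,-z],-1)
    return c@rot(d).T+np.array(d['eye'])
E
python3 - <<'E'
from plant import *
from h import *
for n in('top','side'):
    d=read_camera(n); pickle.dump(d,open(n+'0.pkl','wb'))
    cv2.imwrite(f'pics/{n}0.png',cv2.resize(d['color'][...,::-1],(784,588)))
    print({k:v for k,v in d.items() if k not in('color','z_map')})
print(get_state())
E
```

```text
pics
{'fx': 403.2107998362226, 'fy': 403.2107998362226, 'cx': 276.60508951404165, 'cy': 211.67717396183698, 'eye': array([0.46445706, 0.03845331, 1.28390926]), 'attitude': array([ 0.04896429, -0.03763512, -0.70333504,  0.70817083])}
{'fx': 446.89463142531156, 'fy': 446.89463142531156, 'cx': 274.9950656068041, 'cy': 198.9392999529317, 'eye': array([ 0.36187714, -0.91576269,  0.85863373]), 'attitude': array([ 0.44456178, -0.05864197, -0.09553004,  0.8887069 ])}
{'time': 0.1, 'qpos': array([-1.42200631e+00,  2.87102757e-01,  1.57803684e+00, -1.09131255e-05,
        1.27860907e+00, -1.50003821e-01]), 'dq': array([ 0.00062805, -0.00122231, -0.00144088,  0.00126754, -0.00013946,
        0.00091379]), 'joint_efforts': array([ 1.17111045e-03, -4.07300591e+01, -2.93698722e+01, -1.21444664e-04,
        3.45877444e-03,  1.56107285e-05]), 'eef_pos': array([ 0.19863637, -0.6445162 ,  0.24406497]), 'tcp_rot': array([ 9.88860212e-01,  1.48843272e-01, -4.56935147e-06, -1.07800983e-03]), 'contact_force': array([-0.22352475, -0.54962273,  0.75405148]), 'wrist_torque': array([0.01786872, 0.00046771, 0.01001812]), 'finger_force': 0.0, 'opening': 1.0018189534481372}
```

View pics/top0.png

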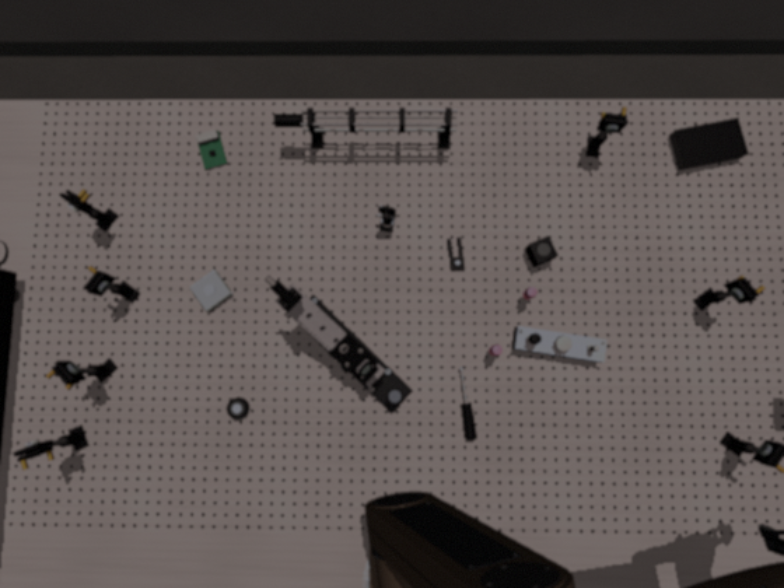

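View pics/side0.png

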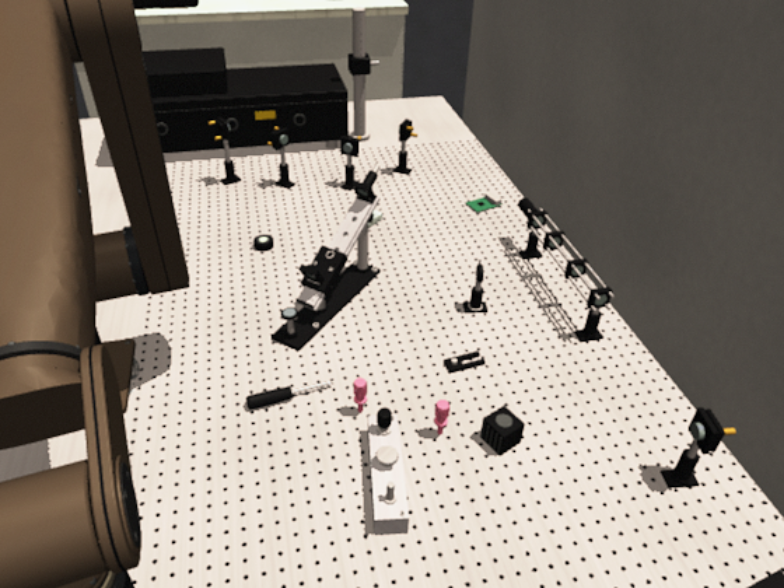

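The top view shows the rail running from the pedestal at (395,393) up to the lens block at (287,293), with the stand at (560,345). The pin's black knob is at (534,339) in the top view and (384,418) in the side view. Next I'll enlarge both.

```bash
python3 - <<'E'
from h import *
t=pickle.load(open('top0.pkl','rb'));s=pickle.load(open('side0.pkl','rb'))
# top crop cols 185-300 rows 195-300 ; side crop cols 190-280,rows 115-250
a=cv2.resize(t['color'][195:300,185:300],None,fx=5,fy=5,interpolation=2)
a=np.clip(a*1.8,0,255).astype(np.uint8)
cv2.imwrite('pics/c1.png',a[...,::-1])
b=cv2.resize(s['color'][120:250,190:310],None,fx=4.5,fy=4.5,interpolation=2)
cv2.imwrite('pics/c2.png',b[...,::-1])
# stand: points z~0.04
for n,d,u0 in(('top',t,1),('side',s,1)):
    P=cloud(d);m=(d['z_map']>0)&(abs(P[...,2]-.04)<.004)&(P[...,0]<.75)&(P[...,1]<-.05)&(P[...,1]>-.5)&(P[...,0]>.3)
    vs,us=np.nonzero(m);print(n,m.sum(),us.min(),us.max(),vs.min(),vs.max())
    if m.sum():
        q=P[m][:,:2].astype(np.float32);print(cv2.minAreaRect(q))
for uv in[(534,339),(563,345),(592,350)]: print(pt(t,uv[0]/1.4,uv[1]/1.4))
for uv in[(384,416),(387,455),(390,489)]: print(pt(s,uv[0]/1.4,uv[1]/1.4))
E
```

```text
top 780 349 432 174 258
((0.5744295716285706, -0.3203864097595215), (0.24219250679016113, 0.2560192048549652), 68.84092712402344)
side 1460 252 372 282 371
((0.5683767199516296, -0.33279675245285034), (0.22709892690181732, 0.290603905916214), 61.96405792236328)
[ 0.52319247 -0.25266868  0.08385606]
[ 0.5117864  -0.31935531  0.06320716]
[ 0.50188697 -0.38461123  0.05226791]
[ 0.52383744 -0.26454374  0.08372736]
[ 0.51567182 -0.32340568  0.06229984]
[ 0.50491323 -0.38875719  0.07042204]
```

View pics/c1.png

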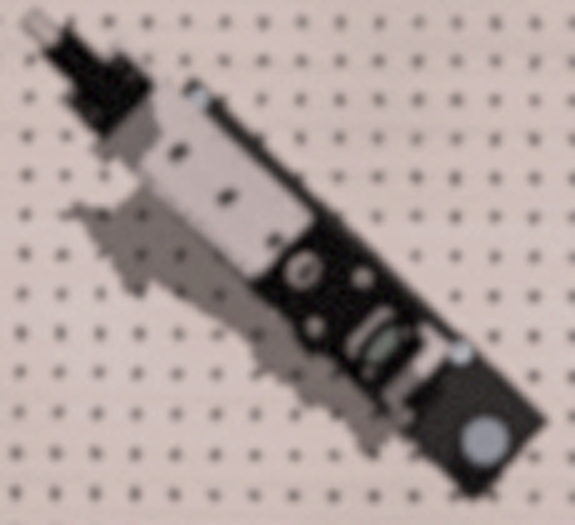

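View pics/c2.png

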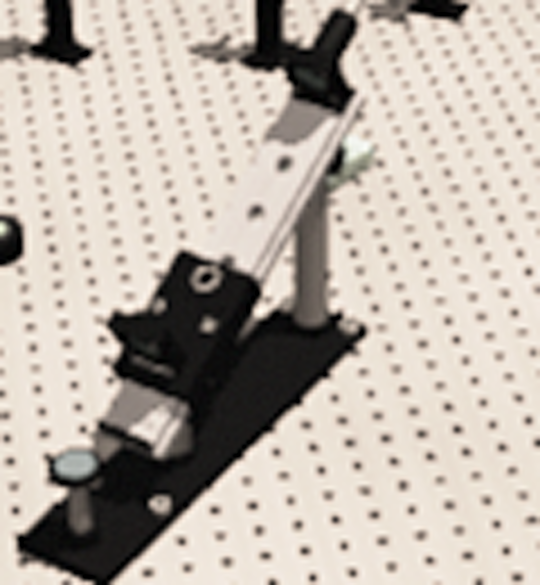

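The crops show the index holes as dark dots, the carrier hole as a bright ring just downhill of the lower index hole, and the lens plate further down. I'll fit the rail pose from these pixels.

```bash
cat >> h.py <<'E'
def proj(d,p):
    c=(np.asarray(p)-d['eye'])@rot(d); z=-c[...,2]
    return np.stack([d['cx']+d['fx']*c[...,0]/z,d['cy']-d['fy']*c[...,1]/z],-1)
def railpt(q,x,y,z):
    h=np.array([np.cos(q[2]),np.sin(q[2]),0]);c,s=np.cos(np.pi/6),.5
    X=c*h+np.array([0,0,s]);Z=-s*h+np.array([0,0,c]);Y=np.cross(Z,X)
    return np.array([q[0],q[1],.112])+x*X+y*Y+z*Z
E
python3 - <<'E'
from h import *
from scipy.optimize import least_squares
t=pickle.load(open('top0.pkl','rb'));s=pickle.load(open('side0.pkl','rb'))
ot=(np.array([(179,152),(227,196),(274,241),(303,270)])+.5)/5-.5+[185,195]
os=(np.array([(285,162),(256,211),(227,261),(207,277)])+.5)/4.5-.5+[190,120]
def model(q,xc):return [railpt(q,.08,0,.012),railpt(q,.04,0,.012),railpt(q,0,0,.012),railpt(q,xc,0,.024)]
for nm,sel in(('top',[(t,ot)]),('side',[(s,os)]),('both',[(t,ot),(s,os)])):
    f=lambda q:np.concatenate([(proj(d,np.array(model(q,q[3])))-o)[[0,1,3]].ravel() for d,o in sel])
    r=least_squares(f,[.5,.15,.8,-.02]);print(nm,r.x,np.round(r.fun,2))
q=r.x;np.save('q.npy',q)
# lens block / heights along rail from clouds
for n,d in(('top',t),('side',s)):
    P=cloud(d);h=np.array([np.cos(q[2]),np.sin(q[2])]);rel=P[...,:2]-q[:2]
    hx=rel@h;hy=-rel[...,0]*h[1]+rel[...,1]*h[0]
    rx=hx*.866+(P[...,2]-.112)*.5; rz=-hx*.5+(P[...,2]-.112)*.866
    for a in np.arange(-.2,.24,.02):
        m=(d['z_map']>0)&(abs(hy)<.04)&(rx>a)&(rx<a+.02)&(P[...,2]>.03)
        if m.sum()>3:print(n,round(a,2),m.sum(),'rz max',np.round(np.percentile(rz[m],97),3),'zmax',np.round(P[...,2][m].max(),3))
a=cv2.resize(t['color'][195:265,345:440],None,fx=6,fy=6,interpolation=2);a=np.clip(a*1.8,0,255).astype(np.uint8)
b=cv2.resize(s['color'][265:380,245:335],None,fx=5,fy=5,interpolation=2)
c=np.zeros((576,570+0,3),np.uint8)
H=max(a.shape[0],b.shape[0]);o=np.zeros((H,a.shape[1]+b.shape[1],3),np.uint8);print(a.shape,b.shape)
o[:a.shape[0],:a.shape[1]]=a;o[:b.shape[0],a.shape[1]:]=b
o=cv2.resize(o,None,fx=.78,fy=.78);print(o.shape);cv2.imwrite('pics/c3.png',o[...,::-1])
E
```

```text
top [ 0.52064505  0.16841932  0.80634596 -0.02042013] [-0.04 -0.14  0.02  0.17  0.03 -0.03]
side [ 0.52166634  0.17001565  0.80566182 -0.01944803] [-0.04 -0.01  0.05  0.02 -0.02 -0.01]
both [ 0.52098515  0.16859508  0.80631114 -0.01956939] [-0.1  -0.26 -0.04  0.05 -0.23 -0.33 -0.18  0.25 -0.1   0.29 -0.19  0.32]
top -0.2 18 rz max 0.407 zmax 0.378
top -0.18 101 rz max 0.453 zmax 0.427
top -0.16 81 rz max 0.505 zmax 0.485
top -0.14 235 rz max 0.556 zmax 0.542
top -0.12 248 rz max 0.61 zmax 0.597
top -0.1 445 rz max 0.66 zmax 0.658
top -0.08 693 rz max 0.698 zmax 0.695
top -0.06 634 rz max 0.707 zmax 0.703
top -0.04 326 rz max 0.697 zmax 0.702
top -0.02 161 rz max 0.029 zmax 0.137
top -0.0 103 rz max 0.016 zmax 0.135
top 0.02 119 rz max 0.016 zmax 0.146
top 0.04 114 rz max 0.016 zmax 0.155
top 0.06 115 rz max 0.016 zmax 0.164
top 0.08 116 rz max 0.017 zmax 0.175
top 0.1 114 rz max 0.016 zmax 0.184
top 0.12 74 rz max 0.061 zmax 0.234
top 0.14 153 rz max 0.06 zmax 0.237
top 0.16 59 rz max 0.051 zmax 0.245
top 0.18 43 rz max 0.048 zmax 0.25
top 0.2 8 rz max 0.044 zmax 0.251
side -0.2 535 rz max 0.756 zmax 0.677
side -0.18 1213 rz max 0.755 zmax 0.687
side -0.16 1532 rz max 0.751 zmax 0.691
side -0.14 1830 rz max 0.743 zmax 0.694
side -0.12 1578 rz max 0.729 zmax 0.693
side -0.1 1047 rz max 0.719 zmax 0.69
side -0.08 313 rz max 0.709 zmax 0.689
side -0.06 148 rz max 0.031 zmax 0.685
side -0.04 132 rz max 0.029 zmax 0.126
side -0.02 110 rz max 0.029 zmax 0.134
side -0.0 102 rz max 0.016 zmax 0.135
side 0.02 115 rz max 0.017 zmax 0.146
side 0.04 184 rz max 0.017 zmax 0.156
side 0.06 160 rz max 0.016 zmax 0.164
side 0.08 135 rz max 0.017 zmax 0.175
side 0.1 109 rz max 0.017 zmax 0.185
side 0.12 193 rz max 0.06 zmax 0.236
side 0.14 63 rz max 0.059 zmax 0.239
side 0.16 42 rz max 0.05 zmax 0.244
side 0.18 24 rz max 0.049 zmax 0.251
(420, 570, 3) (575, 450, 3)
(448, 796, 3)
```

View pics/c3.png

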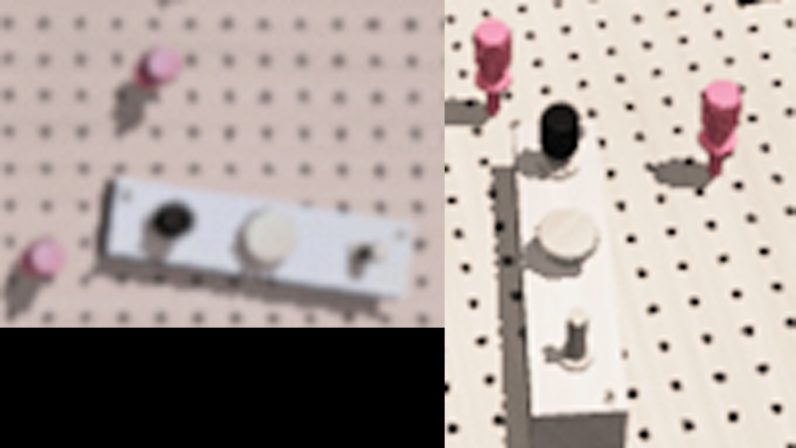

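The crop shows the black pin knob at (174,220) in the top half and (560,131) in the side half. The thumbscrew disc is next to it at (269,238) and (567,230), and the pink decoys stand apart. Now I'll work out the moves.

```bash
cat > pin.py <<'E'
from h import *
t=pickle.load(open('top0.pkl','rb'));s=pickle.load(open('side0.pkl','rb'))
def ray(d,uv,z):
    a=pt(d,*uv,1.0)-d['eye'];e=np.array(d['eye']);return (e+a*(z-e[2])/a[2])[:2]
T=lambda u,v:(345+(u+.5)/4.68-.5,195+(v+.5)/4.68-.5)
S=lambda u,v:(245+(u-444.6+.5)/3.9-.5,265+(v+.5)/3.9-.5)
k1,k2=ray(t,T(174,219),.078),ray(s,S(560,131),.070)
s1,s2=ray(t,T(269,238),.062),ray(s,S(567,231),.062)
g1,g2=ray(t,T(379,250),.077),ray(s,S(577,316),.077)
print('knob',k1,k2,'screw',s1,s2,'gauge',g1,g2)
for a,b in((k1,s1),(k2,s2),(k1,g1),(k2,g2)): print(np.degrees(np.arctan2(*(a-b)[::-1])),np.linalg.norm(a-b))
E
python3 pin.py; python3 - <<'E'
from h import *
q=np.load('q.npy');P=cloud(pickle.load(open('side0.pkl','rb')))
for n,a in dict(lens_grasp=(q[3]-.062,0,.024+.033),hole_c=(q[3],0,.024),mid=(.04,0,.012),mid_c=(.04,0,.024),knob_home=(.04,0,.054),nose_at_mouth=(.04,0,.024+.062)).items():print(n,railpt(q,*a).round(4))
print('heading',np.degrees(q[2]))
t=pickle.load(open('top0.pkl','rb'));P=cloud(t);m=(P[...,0]>.48)&(P[...,0]<.53)&(abs(P[...,1]+.17)<.03);print('pink z',P[...,2][m].max())
E
```

```text
knob [ 0.52568778 -0.2552018 ] [ 0.52585845 -0.2560565 ] screw [ 0.51473269 -0.31962461] [ 0.51552148 -0.32006854] gauge [ 0.50702866 -0.38438822] [ 0.50567188 -0.38487562]
80.34918181066888 0.06534762981256104
80.82679196214369 0.06484130407773118
81.78128576680511 0.13052698795059958
81.093908883111 0.13039120074983787
lens_grasp [0.4524 0.097  0.1206]
hole_c [0.5009 0.1477 0.123 ]
mid [0.5408 0.1893 0.1424]
mid_c [0.5367 0.1849 0.1528]
knob_home [0.5263 0.1741 0.1788]
nose_at_mouth [0.5152 0.1626 0.2065]
heading 46.198225491835956
pink z 0.07994761639109194
```

step_arm(
  commands=[
    {"gripper": -1, "spin": -7.3, "z": -15},
    {"gripper": -1, "spin": -7.3, "z": -15},
    {"gripper": -1, "spin": -7.3, "z": -15},
    {"gripper": -1, "spin": -7.3, "z": -10},
    {"gripper": -1, "x": 45, "y": -2},
    {"gripper": -1, "x": 45, "y": -2},
    {"gripper": -1, "x": 45, "y": -2},
    {"gripper": -1, "x": 45, "y": -2},
    {"gripper": -1, "x": 45, "y": -2},
    {"gripper": -1, "x": 45, "y": -2},
  ],
  force=25,
)

```text
invalid input
```

```bash
cat > go.py <<'E'
import sys
from plant import *
from h import *
# tool-frame deltas (mm) from current TCP to targets given as x,y,z triples chained
s=get_state();M=R.from_quat(s['tcp_rot']).as_matrix();p=np.array(s['eef_pos'])
print('t',s['time'],'p',p.round(4),'yaw',np.degrees(np.arctan2(M[1,0],M[0,0])).round(2),'tilt',M[2].round(4),'F',s['contact_force'].round(1),'q6',s['qpos'][5].round(2))
for a in sys.argv[1:]:
    g=np.array(eval(a));print(a,((g-p)@M*1000).round(1));p=g
E
python3 go.py .47,-.20,.27 .4524,.097,.2 .4524,.097,.1156
```

```text
t 0.1 p [ 0.1986 -0.6445  0.2441] yaw 17.12 tilt [ 3.0e-04 -2.1e-03 -1.0e+00] F [-0.2 -0.5  0.8] q6 -0.15
.47,-.20,.27 [ 390.2 -345.   -25.1]
.4524,.097,.2 [  70.6 -288.9   70.6]
.4524,.097,.1156 [-0.   0.2 84.4]
```

step_arm(
  commands=[
    {"gripper": -1, "x": 0, "y": 0, "z": -15, "spin": -7.3},
    {"gripper": -1, "x": 0, "y": 0, "z": -15, "spin": -7.3},
    {"gripper": -1, "x": 0, "y": 0, "z": -15, "spin": -7.3},
    {"gripper": -1, "x": 0, "y": 0, "z": -10, "spin": -7.3},
    {"gripper": -1, "x": 45, "y": -2, "z": 0, "spin": 0},
    {"gripper": -1, "x": 45, "y": -2, "z": 0, "spin": 0},
    {"gripper": -1, "x": 45, "y": -2, "z": 0, "spin": 0},
    {"gripper": -1, "x": 45, "y": -2, "z": 0, "spin": 0},
    {"gripper": -1, "x": 45, "y": -2, "z": 0, "spin": 0},
    {"gripper": -1, "x": 45, "y": -2, "z": 0, "spin": 0},
  ],
  force=25,
)

```text
time: 1.1
eef_pos: [0.3773, -0.4397, 0.2998]
tcp_rot: [0.919, 0.393, -0.0, -0.0]
contact_force: [0.2, -0.6, -0.6]
opening: 1.0
finger_force: 0.0
```

```bash
python3 go.py .47,-.20,.27 .4524,.097,.2 .4524,.097,.1156
```

```text
t 1.1 p [ 0.3773 -0.4397  0.2998] yaw 46.3 tilt [ 3.e-04 -8.e-04 -1.e+00] F [ 0.2 -0.6 -0.6] q6 -0.27
.47,-.20,.27 [237.4 -98.6  29.9]
.4524,.097,.2 [ 202.6 -217.8   70.2]
.4524,.097,.1156 [-0.   0.1 84.4]
```

step_arm(
  commands=[
    {"gripper": -1, "x": 45, "y": -18, "z": 0, "spin": 0},
    {"gripper": -1, "x": 45, "y": -20, "z": 0, "spin": 0},
    {"gripper": -1, "x": 45, "y": -20, "z": 0, "spin": 0},
    {"gripper": -1, "x": 45, "y": -20, "z": 5, "spin": 0},
    {"gripper": -1, "x": 45, "y": -20, "z": 5, "spin": 0},
    {"gripper": -1, "x": 32, "y": -34, "z": 5, "spin": 0},
    {"gripper": -1, "x": 32, "y": -34, "z": 5, "spin": 0},
    {"gripper": -1, "x": 32, "y": -34, "z": 5, "spin": 0},
    {"gripper": -1, "x": 32, "y": -34, "z": 5, "spin": 0},
    {"gripper": -1, "x": 32, "y": -34, "z": 5, "spin": 0},
  ],
)

```text
time: 2.1
eef_pos: [0.4478, 0.0238, 0.2648]
tcp_rot: [0.919, 0.393, -0.0, -0.0]
contact_force: [0.6, 0.5, -0.4]
opening: 0.999
finger_force: 0.0
```

```bash
python3 go.py .4524,.097,.2 .4524,.097,.1156
```

```text
t 2.1 p [0.4478 0.0238 0.2648] yaw 46.3 tilt [-0.e+00 -1.e-04 -1.e+00] F [ 0.6  0.5 -0.4] q6 0.59
.4524,.097,.2 [ 56.  -47.2  64.8]
.4524,.097,.1156 [ 0.   0.  84.4]
```

step_arm(
  commands=[
    {"gripper": -1, "x": 28, "y": -24, "z": 5, "spin": 0},
    {"gripper": -1, "x": 28, "y": -23, "z": 5, "spin": 0},
    {"gripper": -1, "x": 0, "y": 0, "z": 20, "spin": 0},
    {"gripper": -1, "x": 0, "y": 0, "z": 20, "spin": 0},
    {"gripper": -1, "x": 0, "y": 0, "z": 20, "spin": 0},
    {"gripper": -1, "x": 0, "y": 0, "z": 20, "spin": 0},
    {"gripper": -1, "x": 0, "y": 0, "z": 20, "spin": 0},
    {"gripper": -1, "x": 0, "y": 0, "z": 15, "spin": 0},
    {"gripper": -1, "x": 0, "y": 0, "z": 10, "spin": 0},
    {"gripper": -1, "x": 0, "y": 0, "z": 0, "spin": 0},
  ],
)

```text
time: 3.1
eef_pos: [0.452, 0.095, 0.1286]
tcp_rot: [0.919, 0.393, -0.002, -0.001]
contact_force: [-0.4, 0.5, -0.4]
opening: 1.001
finger_force: 0.0
```

```bash
python3 go.py .4524,.097,.1156; python3 - <<'E'
from plant import *
from h import *
s=read_camera('side')
b=cv2.resize(s['color'][110:260,150:320],None,fx=4.5,fy=4,interpolation=2)
cv2.imwrite('pics/d1.png',b[...,::-1])
E
```

```text
t 3.1 p [0.452  0.095  0.1286] yaw 46.31 tilt [-0.0026 -0.0028 -1.    ] F [-0.4  0.5 -0.4] q6 0.75
.4524,.097,.1156 [ 1.8 -1.1 13. ]
```

View pics/d1.png

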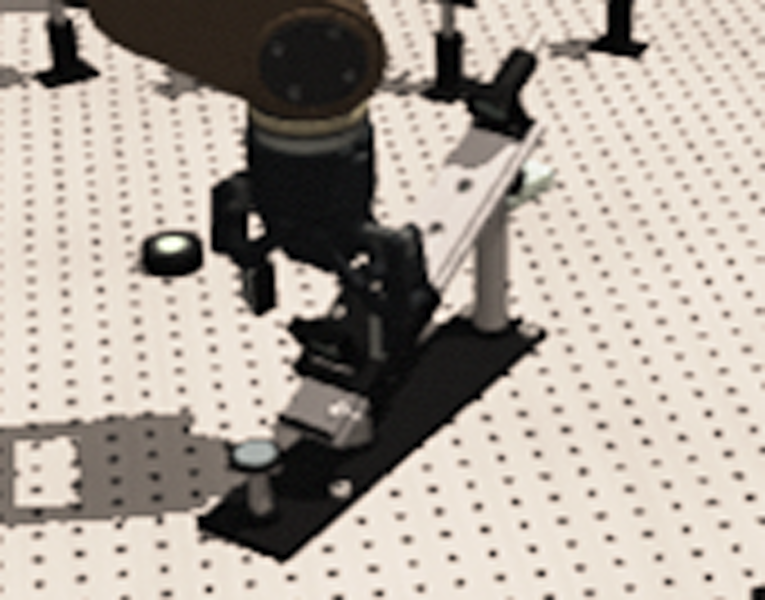

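The side view shows the fingers straddling the lens plate, the left one at (262,285) and the right one at (405,290). I'll lower and grip.

step_arm(
  commands=[
    {"gripper": -1, "x": 2, "y": -1, "z": 6, "spin": 0},
    {"gripper": -0.3, "x": 0, "y": 0, "z": 5, "spin": 0},
    {"gripper": 0, "x": 0, "y": 0, "z": 0, "spin": 0},
    {"gripper": 0.2, "x": 0, "y": 0, "z": 0, "spin": 0},
    {"gripper": 0.4, "x": 0, "y": 0, "z": 0, "spin": 0},
    {"gripper": 0.6, "x": 0, "y": 0, "z": 0, "spin": 0},
    {"gripper": 0.8, "x": 0, "y": 0, "z": 0, "spin": 0},
    {"gripper": 1, "x": 0, "y": 0, "z": 0, "spin": 0},
    {"gripper": 1, "x": 0, "y": 0, "z": 0, "spin": 0},
    {"gripper": 1, "x": 0, "y": 0, "z": 0, "spin": 0},
  ],
  force=25,
)

```text
time: 4.15
eef_pos: [0.4527, 0.0977, 0.1196]
tcp_rot: [0.919, 0.393, -0.001, -0.001]
contact_force: [-4.5, 1.8, 3.9]
opening: 0.473
finger_force: 27.9
```

```bash
python3 go.py; python3 - <<'E'
from h import *
q=np.load('q.npy');d=railpt(q,.06,0,0)-railpt(q,0,0,0);print(d, 60*.866)
E
```

```text
t 4.15 p [0.4527 0.0977 0.1196] yaw 46.29 tilt [-0.0016 -0.0037 -1.    ] F [-4.5  1.8  3.9] q6 0.75
[0.03596598 0.03750265 0.03      ] 51.96
```

step_arm(
  commands=[
    {"gripper": 1, "x": 6.5, "y": 0, "z": -3.75, "spin": 0},
    {"gripper": 1, "x": 6.5, "y": 0, "z": -3.75, "spin": 0},
    {"gripper": 1, "x": 6.5, "y": 0, "z": -3.75, "spin": 0},
    {"gripper": 1, "x": 6.5, "y": 0, "z": -3.75, "spin": 0},
    {"gripper": 1, "x": 6.5, "y": 0, "z": -3.75, "spin": 0},
    {"gripper": 1, "x": 6.5, "y": 0, "z": -3.75, "spin": 0},
    {"gripper": 1, "x": 6.5, "y": 0, "z": -3.75, "spin": 0},
    {"gripper": 1, "x": 6.5, "y": 0, "z": -3.75, "spin": 0},
    {"gripper": 1, "x": 0, "y": 0, "z": 0, "spin": 0},
    {"gripper": 1, "x": 0, "y": 0, "z": 0, "spin": 0},
  ],
)

```text
time: 5.15
eef_pos: [0.4878, 0.1349, 0.1491]
tcp_rot: [0.919, 0.393, -0.003, -0.001]
contact_force: [-7.3, 0.1, 3.8]
opening: 0.476
finger_force: 27.9
```

```bash
python3 go.py; python3 - <<'E'
from plant import *
from h import *
q=np.load('q.npy');s=get_state();p=np.array(s['eef_pos']);X=(railpt(q,1,0,0)-railpt(q,0,0,0));print('moved along',((p-[.4527,.0977,.1196])@X))
s=read_camera('side');t=read_camera('top');pickle.dump((s,t),open('m1.pkl','wb'))
b=cv2.resize(s['color'][120:200,215:295],None,fx=7,fy=7,interpolation=2)
cv2.imwrite('pics/d2.png',b[...,::-1])
E
```

```text
t 5.15 p [0.4878 0.1349 0.1491] yaw 46.32 tilt [-0.0044 -0.0046 -1.    ] F [-7.3  0.1  3.8] q6 0.83
moved along 0.05901446708948714
```

View pics/d2.png

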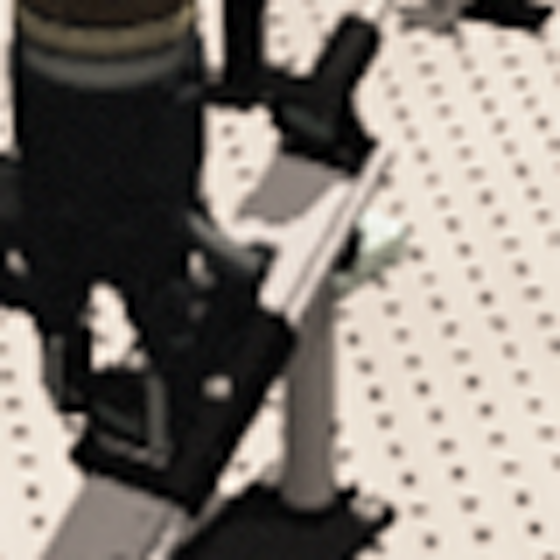

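The carrier moved about 59 mm, but the gripper hides the hole. I'll release it, rise, and head toward the pin, which clears the view.

step_arm(
  commands=[
    {"gripper": -1, "x": 0, "y": 0, "z": 0, "spin": 0},
    {"gripper": -1, "x": 0, "y": 0, "z": 0, "spin": 0},
    {"gripper": -1, "x": 0, "y": 0, "z": 0, "spin": 0},
    {"gripper": -1, "x": 0, "y": 0, "z": -20, "spin": 0},
    {"gripper": -1, "x": 0, "y": 0, "z": -40, "spin": 0},
    {"gripper": -1, "x": 0, "y": 0, "z": -40, "spin": 0},
    {"gripper": -1, "x": -15, "y": 18, "z": -20, "spin": 0},
    {"gripper": -1, "x": -28, "y": 33, "z": 0, "spin": 0},
    {"gripper": -1, "x": -28, "y": 33, "z": 0, "spin": 0},
    {"gripper": -1, "x": -28, "y": 33, "z": 0, "spin": 0},
  ],
)

```text
time: 6.25
eef_pos: [0.5064, -0.0192, 0.27]
tcp_rot: [0.919, 0.394, 0.001, 0.001]
contact_force: [0.7, -0.5, -0.2]
opening: 0.998
finger_force: 0.0
```

```bash
python3 go.py .5255,-.2556,.2; python3 - <<'E'
from plant import *
from h import *
s=read_camera('side');t=read_camera('top');pickle.dump((s,t),open('m2.pkl','wb'))
b=cv2.resize(s['color'][120:220,215:305],None,fx=5,fy=5,interpolation=2)
a=np.clip(cv2.resize(t['color'][195:295,185:255],None,fx=5,fy=5,interpolation=2)*1.8,0,255).astype(np.uint8)
cv2.imwrite('pics/d3.png',np.hstack([a,b])[...,::-1])
E
```

```text
t 6.25 p [ 0.5064 -0.0192  0.27  ] yaw 46.36 tilt [ 0.001   0.0018 -1.    ] F [ 0.7 -0.5 -0.2] q6 0.52
.5255,-.2556,.2 [-158.   176.9   70.2]
```

View pics/d3.png

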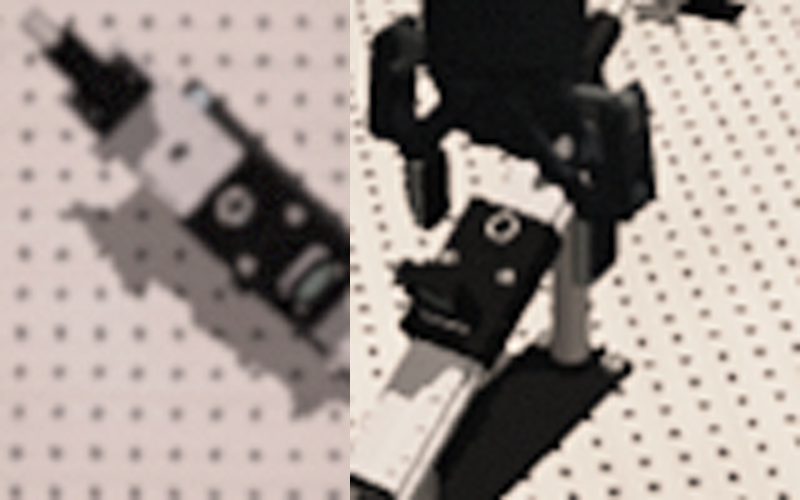

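In the top half the carrier ring is at (235,206) and the upper index hole at (179,152). In the side half the ring is at (152,226), measured from that crop's edge.

```bash
python3 - <<'E'
from h import *
from scipy.optimize import least_squares,minimize_scalar
s,t=pickle.load(open('m2.pkl','rb'))
def blob(d,u,v,r=4):
    # sub-pixel ring centre: weighted centroid of brightness above local black
    g=d['color'].astype(float).mean(2);vv,uu=np.mgrid[int(v)-r:int(v)+r+1,int(u)-r:int(u)+r+1]
    w=np.clip(g[vv,uu]-np.percentile(g[vv,uu],35),0,None)*(np.hypot(uu-u,vv-v)<r);return np.array([(w*uu).sum(),(w*vv).sum()])/w.sum()
qt=[.52064505,.16841932,.80634596];qs=[.52166634,.17001565,.80566182]
for n,d,q,o in(('top',t,qt,(185+235.5/5-.5,195+206.5/5-.5)),('side',s,qs,(215+152.5/5-.5,120+226.5/5-.5))):
    for oo in(np.array(o),blob(d,*o)):
        r=least_squares(lambda a:proj(d,railpt(q,a[0],a[1],.024))-oo,[.04,0]);print(n,oo,r.x*1000)
E
```

```text
top [231.6 235.8] [37.52281096  0.13799732]
top [231.23831595 235.86404017] [38.16913126  0.96181963]
side [245.  164.8] [38.6149404   0.43361592]
side [245.02585488 164.62730847] [39.15940009  0.65432802]
```

The carrier hole is about 1 to 1.5 mm short, which the tapered nose can take up. Moving on to the pin.

step_arm(
  commands=[
    {"gripper": -1, "x": -30, "y": 33, "z": 0, "spin": 0},
    {"gripper": -1, "x": -32, "y": 36, "z": 0, "spin": 0},
    {"gripper": -1, "x": -32, "y": 36, "z": 0, "spin": 0},
    {"gripper": -1, "x": -32, "y": 36, "z": 0, "spin": 0},
    {"gripper": -1, "x": -32, "y": 36, "z": 0, "spin": 0},
    {"gripper": -1, "x": 0, "y": 0, "z": 14, "spin": -7},
    {"gripper": -1, "x": 0, "y": 0, "z": 14, "spin": -7},
    {"gripper": -1, "x": 0, "y": 0, "z": 14, "spin": -7},
    {"gripper": -1, "x": 0, "y": 0, "z": 14, "spin": -7},
    {"gripper": -1, "x": 0, "y": 0, "z": 14, "spin": -7},
  ],
)

```text
time: 7.35
eef_pos: [0.5254, -0.2536, 0.1987]
tcp_rot: [0.757, 0.654, 0.0, 0.0]
contact_force: [-0.3, -0.1, -0.5]
opening: 1.002
finger_force: 0.0
```

```bash
python3 go.py .5257,-.2556,.13 .5257,-.2556,.066
```

```text
t 7.35 p [ 0.5254 -0.2536  0.1987] yaw 81.63 tilt [ 2.e-04  3.e-04 -1.e+00] F [-0.3 -0.1 -0.5] q6 -0.48
.5257,-.2556,.13 [-2.   0.6 68.7]
.5257,-.2556,.066 [-0. -0. 64.]
```

step_arm(
  commands=[
    {"gripper": -1, "x": -1, "y": 0.3, "z": 20, "spin": 0},
    {"gripper": -1, "x": -1, "y": 0.3, "z": 22, "spin": 0},
    {"gripper": -1, "x": 0, "y": 0, "z": 22, "spin": 0},
    {"gripper": -1, "x": 0, "y": 0, "z": 22, "spin": 0},
    {"gripper": -1, "x": 0, "y": 0, "z": 20, "spin": 0},
    {"gripper": -1, "x": 0, "y": 0, "z": 16, "spin": 0},
    {"gripper": -0.5, "x": 0, "y": 0, "z": 8, "spin": 0},
    {"gripper": 0, "x": 0, "y": 0, "z": 3, "spin": 0},
    {"gripper": 0.3, "x": 0, "y": 0, "z": 0, "spin": 0},
    {"gripper": 0.4, "x": 0, "y": 0, "z": 0, "spin": 0},
  ],
)

```text
time: 8.35
eef_pos: [0.526, -0.2567, 0.0674]
tcp_rot: [0.759, 0.652, 0.0, 0.001]
contact_force: [0.4, -0.1, 0.2]
opening: 0.33
finger_force: 0.0
```

step_arm(
  commands=[
    {"gripper": 0.5, "x": 0, "y": 0, "z": 0, "spin": 0},
    {"gripper": 0.6, "x": 0, "y": 0, "z": 0, "spin": 0},
    {"gripper": 0.8, "x": 0, "y": 0, "z": 0, "spin": 0},
    {"gripper": 1, "x": 0, "y": 0, "z": 0, "spin": 0},
    {"gripper": 1, "x": 0, "y": 0, "z": 0, "spin": 0},
    {"gripper": 1, "x": 0, "y": 0, "z": -5, "spin": 0},
    {"gripper": 1, "x": 0, "y": 0, "z": -7, "spin": 0},
    {"gripper": 1, "x": 0, "y": 0, "z": -7, "spin": 0},
    {"gripper": 1, "x": 0, "y": 0, "z": -6, "spin": 0},
    {"gripper": 1, "x": 0, "y": 0, "z": 0, "spin": 0},
  ],
  force=30,
)

```text
time: 9.35
eef_pos: [0.5259, -0.2567, 0.0926]
tcp_rot: [0.759, 0.652, 0.0, 0.001]
contact_force: [0.3, 0.5, -0.3]
opening: 0.249
finger_force: 29.3
```

```bash
python3 go.py
```

```text
t 9.35 p [ 0.5259 -0.2567  0.0926] yaw 81.32 tilt [-0.001   0.0019 -1.    ] F [ 0.3  0.5 -0.3] q6 -0.48
```

The pin is gripped with its nose still about 6 mm in the well. Since the tool stays vertical, I'll tilt the pin 30° in the pads by levering it against the fixed well.

step_arm(
  commands=[
    {"gripper": 1, "x": 3.5, "y": 0, "z": 0, "spin": 0},
    {"gripper": 1, "x": 3.5, "y": 0, "z": 0.5, "spin": 0},
    {"gripper": 1, "x": 3.5, "y": 0, "z": 0.7, "spin": 0},
    {"gripper": 1, "x": 3.5, "y": 0, "z": 0.9, "spin": 0},
    {"gripper": 1, "x": 3.5, "y": 0, "z": 1.2, "spin": 0},
    {"gripper": 1, "x": 3.5, "y": 0, "z": 1.4, "spin": 0},
    {"gripper": 1, "x": 3.5, "y": 0, "z": 1.7, "spin": 0},
    {"gripper": 1, "x": 3.5, "y": 0, "z": 1.9, "spin": 0},
    {"gripper": 1, "x": 0, "y": 0, "z": 0, "spin": 0},
    {"gripper": 1, "x": 0, "y": 0, "z": 0, "spin": 0},
  ],
)

```text
time: 10.35
eef_pos: [0.5297, -0.2282, 0.0829]
tcp_rot: [0.759, 0.652, 0.0, -0.0]
contact_force: [-1.1, -2.5, 3.2]
opening: 0.245
finger_force: 30.9
```

```bash
python3 go.py; python3 - <<'E'
from plant import *
from h import *
s=read_camera('side')
b=cv2.resize(s['color'][230:350,220:340],None,fx=5,fy=5,interpolation=2)
cv2.imwrite('pics/e1.png',b[...,::-1])
E
```

```text
t 10.35 p [ 0.5297 -0.2282  0.0829] yaw 81.32 tilt [ 6.e-04  3.e-04 -1.e+00] F [-1.1 -2.5  3.2] q6 -0.43
```

View pics/e1.png

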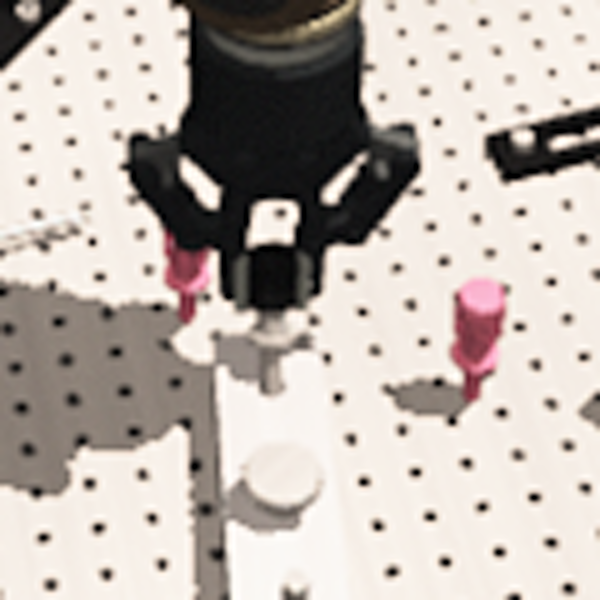

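The pin leans away from the camera, with the knob in the pads at (275,275) and the nose still in the well at (272,385). I'll withdraw along its axis, lift, and spin to see the tilt side-on.

step_arm(
  commands=[
    {"gripper": 1, "x": 3, "y": 0, "z": -5, "spin": 0},
    {"gripper": 1, "x": 3, "y": 0, "z": -6, "spin": 0},
    {"gripper": 1, "x": 2, "y": 0, "z": -20, "spin": 0},
    {"gripper": 1, "x": 0, "y": 0, "z": -35, "spin": 0},
    {"gripper": 1, "x": 0, "y": 0, "z": -40, "spin": -7},
    {"gripper": 1, "x": 0, "y": 0, "z": -40, "spin": -8},
    {"gripper": 1, "x": 0, "y": 0, "z": -30, "spin": -8},
    {"gripper": 1, "x": 0, "y": 0, "z": -20, "spin": -8},
    {"gripper": 1, "x": 0, "y": 0, "z": 0, "spin": -8},
    {"gripper": 1, "x": 0, "y": 0, "z": 0, "spin": -8},
  ],
)

```text
time: 11.4
eef_pos: [0.5309, -0.2191, 0.2795]
tcp_rot: [0.433, 0.901, 0.002, -0.0]
contact_force: [0.3, -0.2, -0.2]
opening: 0.248
finger_force: 30.5
```

step_arm(
  commands=[
    {"gripper": 1, "x": 0, "y": 0, "z": 0, "spin": -8},
    {"gripper": 1, "x": 0, "y": 0, "z": 0, "spin": -8},
    {"gripper": 1, "x": 0, "y": 0, "z": 0, "spin": -8},
    {"gripper": 1, "x": 0, "y": 0, "z": 0, "spin": -8},
    {"gripper": 1, "x": 0, "y": 0, "z": 0, "spin": -8},
    {"gripper": 1, "x": 0, "y": 0, "z": 0, "spin": -4},
    {"gripper": 1, "x": 0, "y": 0, "z": 0, "spin": 0},
    {"gripper": 1, "x": 0, "y": 0, "z": 0, "spin": 0},
    {"gripper": 1, "x": 0, "y": 0, "z": 0, "spin": 0},
    {"gripper": 1, "x": 0, "y": 0, "z": 0, "spin": 0},
  ],
)

```text
time: 12.4
eef_pos: [0.5307, -0.2204, 0.2789]
tcp_rot: [0.067, 0.998, 0.0, -0.0]
contact_force: [-0.4, 0.1, -0.2]
opening: 0.248
finger_force: 30.5
```

```bash
python3 go.py; python3 - <<'E'
from plant import *
from h import *
s=read_camera('side');pickle.dump(s,open('e2.pkl','wb'))
c=proj(s,np.array(get_state()['eef_pos'])).astype(int);print(c)
u,v=max(c[0]-45,0),max(c[1]-40,0);print(u,v)
b=cv2.resize(s['color'][v:v+90,u:u+90],None,fx=6.6,fy=6.6,interpolation=2)
cv2.imwrite('pics/e2.png',b[...,::-1])
E
```

```text
t 12.4 p [ 0.5307 -0.2204  0.2789] yaw 172.28 tilt [ 2.e-04  7.e-04 -1.e+00] F [-0.4  0.1 -0.2] q6 -2.01
[274 216]
229 176
```

View pics/e2.png

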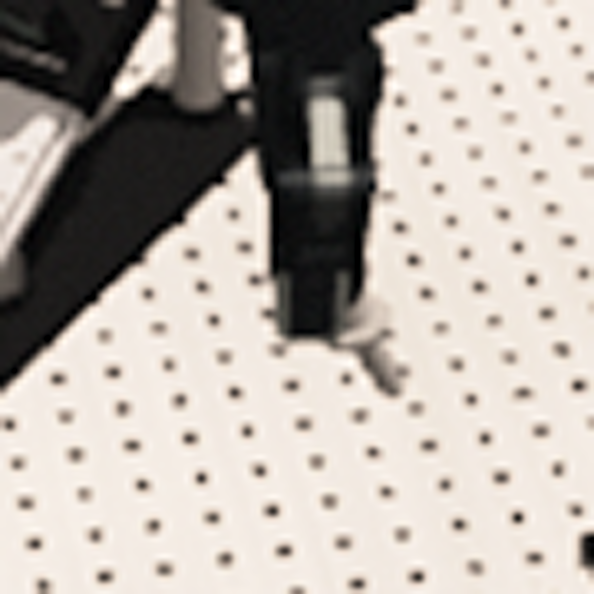

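The crop shows the pin leaning in the grip, with the flange near (367,322) and the nose tip near (392,388). I'll fit the tilt to those points.

```bash
python3 - <<'E'
from h import *
from scipy.optimize import least_squares
s=pickle.load(open('e2.pkl','rb'));p=np.array([.5307,-.2204,.2789]);yaw=np.radians(172.28);X=np.array([np.cos(yaw),np.sin(yaw),0])
o=np.array([[229+367.5/6.6-.5,176+322.5/6.6-.5],[229+392.5/6.6-.5,176+388.5/6.6-.5]])
def f(a,full=False):
    K=p+[0,0,a[2]]+a[1]*X;u=np.sin(a[0])*X+np.array([0,0,np.cos(a[0])])
    e=(proj(s,np.array([K-.028*u,K-.0615*u]))-o).ravel()
    return np.r_[e,a[1]/.002,(a[2]-.0035)/.002]
r=least_squares(f,[.5,0,.0035]);print(np.degrees(r.x[0]),r.x,r.fun)
for n in(20,25,30,35,40):
    a=[np.radians(n),0,.0035];print(n,f(a).round(2))
# sharper: edges of the shank in depth cloud below tool
P=cloud(s);m=(P[...,2]<.262)&(P[...,2]>.19)&(s['z_map']>0)&(np.hypot(P[...,0]-p[0],P[...,1]-p[1])<.08)
C=P[m];hx=(C-p)@X;hz=C[:,2]-p[2]
print(m.sum())
for z in np.arange(-.07,-.015,.005):
    k=(hz>z)&(hz<z+.005)
    if k.sum()>1:print(round(z*1000),k.sum(),(hx[k].mean()*1000).round(1),(hx[k].min()*1000).round(1),(hx[k].max()*1000).round(1))
E
```

```text
28.97563294736243 [ 0.5057202  -0.0022722   0.00367168] [-2.27810506 -0.0665943   1.11204324  0.15885641 -1.13610194  0.08584025]
20 [-5.28  0.79 -4.09  1.86  0.    0.  ]
25 [-4.2   0.4  -1.75  1.03  0.    0.  ]
30 [-3.15 -0.06  0.51  0.06  0.    0.  ]
35 [-2.15 -0.58  2.67 -1.06  0.    0.  ]
40 [-1.21 -1.17  4.72 -2.31  0.    0.  ]
58
-50 6 -27.2 -31.6 -23.1
-45 6 -28.5 -31.7 -22.8
-40 12 -24.9 -29.3 -20.3
-35 8 -21.9 -26.7 -18.1
-30 6 -19.1 -24.7 -7.3
-25 7 -11.1 -15.0 -7.0
-20 12 -18.1 -26.3 -10.8
```

The tilt is about 29 to 30°, as wanted. I'll plan the path to the hole, translating before spinning to keep joint 6 in range.

```bash
python3 - <<'E'
from h import *
q=np.load('q.npy');h=np.array([np.cos(q[2]),np.sin(q[2]),0])
for d in(.02,0,-.032):print(d,(railpt(q,.039,.0005,.024+d)-.030*h+[0,0,.050]).round(4))
E
python3 go.py ".515,.1,.2789"  ".5102,.1573,.2789"
```

```text
0.02 [0.508  0.1558 0.2196]
0 [0.5149 0.163  0.2023]
-0.032 [0.526  0.1746 0.1746]
t 12.45 p [ 0.5307 -0.2204  0.2789] yaw 172.29 tilt [ 2.e-04  6.e-04 -1.e+00] F [-0.7 -0.5 -0.4] q6 -2.01
.515,.1,.2789 [5.850e+01 3.154e+02 2.000e-01]
.5102,.1573,.2789 [12.4 56.1  0. ]
```

step_arm(
  commands=[
    {"gripper": 1, "x": 6, "y": 30, "z": 0, "spin": 0},
    {"gripper": 1, "x": 7, "y": 40, "z": 0, "spin": 0},
    {"gripper": 1, "x": 8, "y": 40, "z": 0, "spin": 0},
    {"gripper": 1, "x": 8, "y": 40, "z": 0, "spin": 0},
    {"gripper": 1, "x": 8, "y": 40, "z": 0, "spin": 0},
    {"gripper": 1, "x": 8, "y": 40, "z": 0, "spin": 0},
    {"gripper": 1, "x": 8, "y": 40, "z": 0, "spin": 0},
    {"gripper": 1, "x": 8, "y": 40, "z": 0, "spin": 0},
    {"gripper": 1, "x": 7, "y": 36, "z": 0, "spin": 0},
    {"gripper": 1, "x": 4, "y": 25, "z": 0, "spin": 0},
  ],
)

```text
time: 13.45
eef_pos: [0.5084, 0.1589, 0.2792]
tcp_rot: [0.066, 0.998, 0.0, 0.0]
contact_force: [0.9, -0.6, -0.3]
opening: 0.246
finger_force: 30.5
```

step_arm(
  commands=[
    {"gripper": 1, "x": 0, "y": 0, "z": 0, "spin": -7},
    {"gripper": 1, "x": 0, "y": 0, "z": 0, "spin": -8},
    {"gripper": 1, "x": 0, "y": 0, "z": 0, "spin": -8},
    {"gripper": 1, "x": 0, "y": 0, "z": 0, "spin": -8},
    {"gripper": 1, "x": 0, "y": 0, "z": 0, "spin": -8},
    {"gripper": 1, "x": 0, "y": 0, "z": 0, "spin": -8},
    {"gripper": 1, "x": 0, "y": 0, "z": 0, "spin": -7},
    {"gripper": 1, "x": 0, "y": 0, "z": 0, "spin": 0},
    {"gripper": 1, "x": 0, "y": 0, "z": 0, "spin": 0},
    {"gripper": 1, "x": 0, "y": 0, "z": 0, "spin": 0},
  ],
)

```text
time: 14.45
eef_pos: [0.5089, 0.1566, 0.279]
tcp_rot: [-0.392, 0.92, 0.0, 0.0]
contact_force: [-0.8, -0.0, -0.7]
opening: 0.255
finger_force: 30.5
```

```bash
python3 go.py .508,.1558,.2196
```

```text
t 14.45 p [0.5089 0.1566 0.279 ] yaw -133.79 tilt [-1.e-04  1.e-04 -1.e+00] F [-0.8 -0.  -0.7] q6 -2.27
.508,.1558,.2196 [ 1.2  0.1 59.4]
```

step_arm(
  commands=[
    {"gripper": 1, "x": 1.2, "y": 0, "z": 8, "spin": 0},
    {"gripper": 1, "x": 0, "y": 0, "z": 10, "spin": 0},
    {"gripper": 1, "x": 0, "y": 0, "z": 10, "spin": 0},
    {"gripper": 1, "x": 0, "y": 0, "z": 10, "spin": 0},
    {"gripper": 1, "x": 0, "y": 0, "z": 10, "spin": 0},
    {"gripper": 1, "x": 0, "y": 0, "z": 8, "spin": 0},
    {"gripper": 1, "x": 0, "y": 0, "z": 3, "spin": 0},
    {"gripper": 1, "x": 0, "y": 0, "z": 0, "spin": 0},
    {"gripper": 1, "x": 0, "y": 0, "z": 0, "spin": 0},
    {"gripper": 1, "x": 0, "y": 0, "z": 0, "spin": 0},
  ],
)

```text
time: 15.45
eef_pos: [0.5085, 0.1558, 0.2207]
tcp_rot: [-0.393, 0.919, -0.0, 0.001]
contact_force: [0.5, -0.1, -0.6]
opening: 0.248
finger_force: 30.5
```

```bash
python3 go.py; python3 - <<'E'
from plant import *
from h import *
s=read_camera('side');t=read_camera('top');pickle.dump((s,t),open('m3.pkl','wb'))
q=np.load('q.npy')
H=railpt(q,.039,.0005,.024);N=railpt(q,.039,.0005,.044)
for d in(s,t):print('hole',proj(d,H).round(1),'nose',proj(d,N).round(1),'flange',proj(d,railpt(q,.039,.0005,.076)).round(1))
c=proj(s,H).astype(int)
g=s['color'].mean(2).astype(int)
print('cols',c[0]-14,'..');
for v in range(c[1]-22,c[1]+8):print(v,' '.join('%3d'%x for x in g[v,c[0]-14:c[0]+15]))
E
```

```text
t 15.45 p [0.5085 0.1558 0.2207] yaw -133.68 tilt [-1.e-03 -8.e-04 -1.e+00] F [ 0.5 -0.1 -0.6] q6 -2.27
hole [244.9 165. ] nose [242.8 161.5] flange [239.4 155.7]
hole [231.1 235.4] nose [232.8 237.6] flange [235.8 241.1]
cols 230 ..
142  16  18  11  13   9   0 138 166  83   6  15  14  17  16  15  16  14  14  15   9   5  51 168 192 140 109  84  69  48
143  67  67  30  14   6   6  50  79  51  13  12  13  13  15  14  15  13  12   9  25  64 156 209 178 131 133 127 121 110
144  69  65  23   7   9  10  10  10  11  13  17  14  12  15  13  13  15   8  23  25 107 198 194 140 128 130 132 133 134
145  53  45   7   9  14  14  14  11  14  16  13  15  13  15  13  16   6  49 148 184 200 201 157 128 131 129 131 131 131
146  58  53   9   7  12  14  10  12  36  49  32  15  12  12  11  31  64 153 218 234 229 192 132 128 129 131 130 130 133
147  60  51   6  11  11  14  17   9  42  70  54  24  10  13   9  64 157 217 228 218 182 142 128 126 128 129 129 129 131
148  59  53   7   9   8   7  12  13  41  69  59  24  12  16  10  78 192 229 220 184 128 120 129 130 129 130 131 132 132
149  52  51   3   9   9   
[... 2033 characters left out ...]
 194  86  13  18  22  21  21  18 126 158  82  75 132 133  76  16  22  22  21  23  16   2  81 107  87
167 212 223 225 220 148  26  17  23  23  20  22  19  51 103 108 115 126  79  19  20  23  20  23  21  14   7  24  63  86
168 187 223 228 192  83   9  19  21  18  15  16  14  16  30  60  76  51  16  22  21  23  24  20  15  11  11  10  46  80
169 210 226 221 150  31  21  19  19  12  13  13   9  16  21  18  20  20  21  22  20  22  22  21  13   8  10  12  51  82
170 230 233 193  98  69  61  36  15  14  10  13  14  19  23  21  16  18  21  22  22  24  21  16   9  10   5  29  68  83
171 181 187 131  73  95  74  47   9  16  18  18  22  22  24  21  20  23  22  23  20  23  20   9   8   9  14  48  76  83
```

The nose projects to about (243.5,162) and the ring centre to (245,165.3), both within half a pixel of the prediction. Starting the insertion along the rail normal.

step_arm(
  commands=[
    {"gripper": 1, "x": -2, "y": 0, "z": 3.5, "spin": 0},
    {"gripper": 1, "x": -2, "y": 0, "z": 3.5, "spin": 0},
    {"gripper": 1, "x": -2, "y": 0, "z": 3.5, "spin": 0},
    {"gripper": 1, "x": -2, "y": 0, "z": 3.5, "spin": 0},
    {"gripper": 1, "x": -2, "y": 0, "z": 3.5, "spin": 0},
    {"gripper": 1, "x": -1.5, "y": 0, "z": 2.6, "spin": 0},
    {"gripper": 1, "x": -1.5, "y": 0, "z": 2.6, "spin": 0},
    {"gripper": 1, "x": -1, "y": 0, "z": 1.7, "spin": 0},
    {"gripper": 1, "x": 0, "y": 0, "z": 0, "spin": 0},
    {"gripper": 1, "x": 0, "y": 0, "z": 0, "spin": 0},
  ],
)

```text
time: 16.55
eef_pos: [0.5175, 0.1659, 0.1953]
tcp_rot: [-0.393, 0.919, 0.0, -0.0]
contact_force: [-0.7, 1.1, -0.8]
opening: 0.244
finger_force: 30.4
```

```bash
cat > r.py <<'E'
from plant import *
from h import *
q=np.load('q.npy');s=get_state();p=np.array(s['eef_pos']);h=np.array([np.cos(q[2]),np.sin(q[2]),0])
n=p+.030*h-[0,0,.050];o=railpt(q,0,0,0);X,Y,Z=[(railpt(q,*e)-o) for e in np.eye(3)]
print('t',s['time'],'nose in rail frame mm (home z=-8)',[round(float((n-o)@a)*1000,2) for a in(X,Y,Z)],'F rail',[round(float(s['contact_force']@a),1) for a in(X,Y,Z)],'tau',s['wrist_torque'].round(2))
E
python3 r.py
```

```text
t 16.55 nose in rail frame mm (home z=-8) [38.88, 0.68, 16.04] F rail [-0.2, 1.3, -0.8] tau [ 0.05  0.25 -0.  ]
```

step_arm(
  commands=[
    {"gripper": 1, "x": -1.1, "y": 0, "z": 1.7, "spin": 0},
    {"gripper": 1, "x": -1.1, "y": 0, "z": 1.7, "spin": 0},
    {"gripper": 1, "x": -1.1, "y": 0, "z": 1.7, "spin": 0},
    {"gripper": 1, "x": -1.1, "y": 0, "z": 1.7, "spin": 0},
    {"gripper": 1, "x": -1.1, "y": 0, "z": 1.7, "spin": 0},
    {"gripper": 1, "x": -1.1, "y": 0, "z": 1.7, "spin": 0},
    {"gripper": 1, "x": -1.1, "y": 0, "z": 1.7, "spin": 0},
    {"gripper": 1, "x": -1.1, "y": 0, "z": 1.7, "spin": 0},
    {"gripper": 1, "x": 0, "y": 0, "z": 0, "spin": 0},
    {"gripper": 1, "x": 0, "y": 0, "z": 0, "spin": 0},
  ],
)

```text
time: 17.55
eef_pos: [0.5227, 0.1717, 0.1809]
tcp_rot: [-0.393, 0.919, -0.0, -0.002]
contact_force: [-4.9, -2.4, -1.0]
opening: 0.243
finger_force: 30.5
```

```bash
python3 r.py
```

```text
t 17.55 nose in rail frame mm (home z=-8) [38.43, 0.88, -0.35] F rail [-4.9, 1.9, 1.7] tau [-0.46  0.94  0.05]
```

step_arm(
  commands=[
    {"gripper": 1, "x": -0.5, "y": 0, "z": 0.9, "spin": 0},
    {"gripper": 1, "x": -0.5, "y": 0, "z": 0.9, "spin": 0},
    {"gripper": 1, "x": -0.5, "y": 0, "z": 0.9, "spin": 0},
    {"gripper": 1, "x": -0.5, "y": 0, "z": 0.9, "spin": 0},
    {"gripper": 1, "x": -0.5, "y": 0, "z": 0.9, "spin": 0},
    {"gripper": 1, "x": -0.5, "y": 0, "z": 0.9, "spin": 0},
    {"gripper": 1, "x": -0.5, "y": 0, "z": 0.9, "spin": 0},
    {"gripper": 1, "x": -0.5, "y": 0, "z": 0.9, "spin": 0},
    {"gripper": 1, "x": 0, "y": 0, "z": 0, "spin": 0},
    {"gripper": 1, "x": 0, "y": 0, "z": 0, "spin": 0},
  ],
)

```text
time: 18.55
eef_pos: [0.5247, 0.1735, 0.1774]
tcp_rot: [-0.394, 0.919, -0.001, -0.004]
contact_force: [-16.3, -8.2, 16.0]
opening: 0.246
finger_force: 32.0
```

```bash
python3 r.py
```

```text
t 18.55 nose in rail frame mm (home z=-8) [38.92, 0.73, -4.72] F rail [-6.9, 6.0, 22.4] tau [-1.21  2.66  0.08]
```

step_arm(
  commands=[
    {"gripper": 1, "x": 0.4, "y": 0.4, "z": 0.2, "spin": 0},
    {"gripper": 1, "x": 0.4, "y": 0.4, "z": 0.2, "spin": 0},
    {"gripper": 1, "x": 0.2, "y": 0, "z": 0.1, "spin": 0},
    {"gripper": 1, "x": 0, "y": 0, "z": 0, "spin": 0},
    {"gripper": 1, "x": -0.5, "y": 0, "z": 0.9, "spin": 0},
    {"gripper": 1, "x": 0, "y": 0, "z": 0, "spin": 0},
    {"gripper": 1, "x": 0, "y": 0, "z": 0, "spin": 0},
    {"gripper": 1, "x": 0, "y": 0, "z": 0, "spin": 0},
    {"gripper": 1, "x": 0, "y": 0, "z": 0, "spin": 0},
    {"gripper": 1, "x": 0, "y": 0, "z": 0, "spin": 0},
  ],
)

```text
time: 19.55
eef_pos: [0.5246, 0.1735, 0.1772]
tcp_rot: [-0.394, 0.919, -0.002, -0.003]
contact_force: [-15.6, -9.0, 18.8]
opening: 0.25
finger_force: 32.3
```

```bash
python3 r.py; python3 - <<'E'
from plant import *
from h import *
s=read_camera('side');q=np.load('q.npy')
g=s['color'].mean(2).astype(int)
for z in(.024,.028,.040,.068):print(z,proj(s,railpt(q,.04,.0005,z)).round(1))
c=proj(s,railpt(q,.04,.0005,.030)).astype(int);print(c)
for v in range(c[1]-14,c[1]+10):print(v,' '.join('%3d'%x for x in g[v,c[0]-14:c[0]+13]))
E
```

```text
t 19.55 nose in rail frame mm (home z=-8) [38.8, 0.8, -4.82] F rail [-5.6, 5.0, 24.9] tau [-1.34  2.66  0.05]
0.024 [245.1 164.7]
0.028 [244.6 164. ]
0.04 [243.4 161.9]
0.068 [240.4 156.9]
[244 163]
149 146  56   1   9  15  15  14  14  15  26 165 222 171  61   5  11  10  15  14  13  18  17  11  15  11  13  11
150 218 190 145  58  10  12  15  16  11  27 129 215 206 107   3  12  10  12  26  32  28  19  13  15  16  13   5
151 228 233 208 108   4  12  11  12  10  15  29 179 231 158   3  12  17  17  23  30  23  15  16  16  16  10  21
152 226 206 178 145  55  26  35  20  13  13   3 131 192 133   4  15  14  13  14  17  14  15  14  16   7   0  89
153 225 191 158 148  79  48  66  33  13   8   6  50  73  49   7  14  15  12  11  16  13  14  13   7  52 141 197
154 224 217 209 189 106  53  65  27   7  13  14  10   7   9  15  12  14  15  16  15  13  14  11  16 122 210 228
155 223 225 229 212 125  48  55  12  10   9  13  11  11  33  30  14  12  14  11  13  12  11  17  37 126 204 223
156 222 224 198 150  98  47  55  16   8  10  13  13  11  42  51  35  22  14  10  10  20  56  65  67 131 202 223
157 2
[... 1086 characters left out ...]
  19  25  23  22  19   8  43
167 213 223 226 220 149  15   7   9  13  15  11   9  25  49  56  44  45  39  26  21  21  25  22  21  14  10  22
168 189 224 230 193  78   0  11  13   9  14   8  10  11  13  17  21  14  19  22  22  22  20  23  15  11  10   8
169 210 227 220 150  35  35  19  10  13  11  12  15  12  11  13  12  15  22  20  19  23  24  18  12  10   9  13
170 231 233 193 101  64  63  52  10  11  15  15  11  15  12  10  12  15  19  22  24  21  19  15  12  10  10  27
171 183 185 130  56  83  77  53  10  13  14  14  12  14  14  13  12  10  18  24  24  21  22  12  12   9  12  47
172  68  67  48  22  57  50  21  10  14  12  13  13  10  13  15  14  12  16  20  22  24  18  12   8   5  39  69
```

Force has risen to about 22 N with the nose reading roughly 3 mm short. I'll release gently so the pin can settle, then measure its height.

step_arm(
  commands=[
    {"gripper": 0.3, "x": 0.4, "y": 0, "z": -0.8, "spin": 0},
    {"gripper": 0, "x": 0, "y": 0, "z": 0, "spin": 0},
    {"gripper": -0.5, "x": 0, "y": 0, "z": 0, "spin": 0},
    {"gripper": -0.5, "x": 0, "y": 0, "z": 0, "spin": 0},
    {"gripper": -0.5, "x": 0, "y": 0, "z": -20, "spin": 0},
    {"gripper": -0.5, "x": 0, "y": 0, "z": -30, "spin": 0},
    {"gripper": -0.5, "x": 0, "y": 0, "z": -40, "spin": 0},
    {"gripper": -0.5, "x": 0, "y": 0, "z": -40, "spin": 0},
    {"gripper": -0.5, "x": 0, "y": 0, "z": -20, "spin": 0},
    {"gripper": -0.5, "x": 0, "y": 0, "z": 0, "spin": 0},
  ],
)

```text
time: 20.6
eef_pos: [0.5272, 0.1755, 0.3286]
tcp_rot: [-0.393, 0.919, -0.001, 0.004]
contact_force: [0.7, -0.4, -1.4]
opening: 0.746
finger_force: 0.0
```

```bash
python3 r.py; cat > fit.py <<'E'
from plant import *
from h import *
s=read_camera('side');t=read_camera('top');pickle.dump((s,t),open('m4.pkl','wb'));q=np.load('q.npy')
o=railpt(q,0,0,0);A=np.array([(railpt(q,*e)-o) for e in np.eye(3)])
for n,d in(('side',s),('top',t)):
    C=(cloud(d)-o)@A.T*1000
    m=(d['z_map']>0)&(abs(C[...,1])<16)&(C[...,0]>20)&(C[...,0]<65)&(C[...,2]>26)&(C[...,2]<110)
    c=C[m];print(n,m.sum(),'z pct',np.percentile(c[:,2],[50,80,90,95,99]).round(1))
    k=c[:,2]>55;print(' knob-ish xy mean',c[k].mean(0).round(1),k.sum())
    vs,us=np.nonzero(m);print(' px',us.min(),us.max(),vs.min(),vs.max())
    if n=='side':
        g=d['color'].mean(2).astype(int)
        print('pred knob top',proj(d,railpt(q,.04,.0005,.068)).round(1),'flange',proj(d,railpt(q,.04,.0005,.026)).round(1))
        for v in range(146,173):print(v,' '.join('%3d'%x for x in g[v,230:258]))
E
python3 fit.py
```

```text
t 20.6 nose in rail frame mm (home z=-8) [117.32, 0.24, 124.62] F rail [-0.6, -0.8, -1.2] tau [-0.04  0.06 -0.01]
side 124 z pct [54.6 68.4 69.7 70.7 72.1]
 knob-ish xy mean [37.8 -1.3 66.1] 62
 px 237 250 154 170
pred knob top [240.4 156.9] flange [244.9 164.3]
146 156 200 224 223 223 214 166 184 223 221 218 220 213 192 206 221 219 220 220 225 225 187 131 126 128 127 129 129
147 175 207 225 223 222 224 214 216 226 223 220 220 222 226 211 209 220 220 221 214 179 141 125 128 127 128 127 129
148 226 223 224 224 222 222 211 183 183 211 221 220 223 193 138 185 221 221 217 181 128 120 127 130 131 127 128 129
149 200 166 201 224 223 222 214 157 157 215 220 218 220 200 176 205 220 221 201 147 123 128 129 128 128 126 127 128
150 204 182 206 224 224 222 222 206 207 224 222 220 221 222 224 224 221 221 183 121 123 122 125 125 125 126 126 123
151 222 224 224 224 223 222 223 224 210 212 222 220 219 221 198 153 191 214 181 170 190 191 162 122 121 119 163 192
152 223 201 181 211 224 224 222 223 177 154 211 222 219 221 205 173 192 215 209 213 221 222 206 187 189 191 210 223
153 224 190 148 199 223 2
[... 2438 characters left out ...]
).round(1))
                                   ~~~~~~~~~~~~~^^^^^^^^^^^^^^^^^^^^^^^^^
    return _quantile_unchecked(
        a, q, axis, out, overwrite_input, method, keepdims, weights)
    return _ureduce(a,
                    func=_quantile_ureduce_func,
    ...<5 lines>...
                    overwrite_input=overwrite_input,
                    method=method)
    r = func(a, **kwargs)
    result = _quantile(arr,
                       quantiles=q,
    ...<2 lines>...
                       out=out,
                       weights=wgt)
    slices_having_nans = np.isnan(arr[-1, ...])
                                  ~~~^^^^^^^^^
IndexError: index -1 is out of bounds for axis 0 with size 0
```

The knob now shows clearly in the data. I'll compare its outline with predictions at different lifts, using the side camera's own fit.

```bash
python3 - <<'E'
from h import *
s,t=pickle.load(open('m4.pkl','rb'));qs=[.52166634,.17001565,.80566182]
f=np.linspace(0,2*np.pi,60)
g=cv2.GaussianBlur(s['color'],(0,0),.01).mean(2)
for x in(.039,.040):
  for d in(0,.001,.002,.003,.005):
    c=lambda z,r:proj(s,np.array([railpt(qs,x+r*np.cos(a),r*np.sin(a),.024+z+d) for a in f]))
    k=c(.044,.011);kb=c(.016,.011);fl=c(0,.012);ft=c(.004,.012)
    # model classes on supersampled grid: knob dark, flange bright
    print(x,d,'knob top row %.1f left %.1f'%(k[:,1].min(),k[:,0].min()),'right %.1f'%max(k[:,0].max(),kb[:,0].max()),'flange bottom row %.1f right %.1f left %.1f'%(fl[:,1].max(),max(fl[:,0].max(),ft[:,0].max()),fl[:,0].min()))
def cross(a,i0,lev):
    i=[j for j in range(len(a)-1) if (a[j]-lev)*(a[j+1]-lev)<0];return [round(i0+j+(lev-a[j])/(a[j+1]-a[j]),2) for j in i]
print('obs knob top, cols 240-242',[cross(g[150:160,c],150,115) for c in(240,241,242)])
print('knob left rows157-159',[cross(g[r,234:242],234,115) for r in(157,158,159)])
print('flange bottom cols 243-246',[cross(g[164:172,c],164,50) for c in(242,243,244,245,246)])
print('flange right rows 163-165',[cross(g[r,246:252],246,100) for r in(163,164,165)])
C=cloud(s);o=railpt(qs,0,0,0);A=np.array([(railpt(qs,*e)-o) for e in np.eye(3)])
def rz(u,v):return ((C[v,u]-o)@A.T*1000).round(1)
print('knob top',[rz(u,v)for u,v in((240,157),(241,157),(241,158),(240,158),(242,158))])
print('flange',[rz(u,v)for u,v in((246,165),(247,164),(246,166))]);print('carrier',[rz(u,v) for u,v in((238,167),(251,166),(246,171),(240,170))]);print('rail',[rz(u,v) for u,v in((246,156),(248,158),(250,158))])
E
```

```text
0.039 0 knob top row 153.6 left 236.9 right 247.2 flange bottom row 168.3 right 249.1 left 241.3
0.039 0.001 knob top row 153.4 left 236.8 right 247.1 flange bottom row 168.1 right 249.0 left 241.2
0.039 0.002 knob top row 153.2 left 236.7 right 247.0 flange bottom row 167.9 right 248.9 left 241.1
0.039 0.003 knob top row 153.1 left 236.6 right 246.9 flange bottom row 167.8 right 248.8 left 241.0
0.039 0.005 knob top row 152.7 left 236.4 right 246.7 flange bottom row 167.4 right 248.6 left 240.8
0.04 0 knob top row 153.3 left 237.1 right 247.3 flange bottom row 168.0 right 249.3 left 241.5
0.04 0.001 knob top row 153.1 left 237.0 right 247.2 flange bottom row 167.8 right 249.2 left 241.3
0.04 0.002 knob top row 153.0 left 236.9 right 247.1 flange bottom row 167.7 right 249.1 left 241.2
0.04 0.003 knob top row 152.8 left 236.7 right 247.0 flange bottom row 167.5 right 249.0 left 241.1
0.04 0.005 knob top row 152.4 left 236.5 right 246.8 flange bottom row 167.1 right 248.8 left 240.9
obs knob top, cols 240-242 [[np.float64(154.43)], [np.float64(154.28)], [np.float64(154.33)]]
knob left
[... 177 characters left out ...]
at64(168.01)], [np.float64(165.05), np.float64(168.28)], [np.float64(164.64), np.float64(168.39)], [np.float64(168.13)]]
flange right rows 163-165 [[np.float64(246.34), np.float64(248.59)], [np.float64(246.08), np.float64(248.89)], [np.float64(248.74)]]
knob top [array([38.1,  1.5, 68. ]), array([39. , -1.5, 68.3]), array([35.2, -4.6, 70.5]), array([34.6, -1. , 69.3]), array([37.6, -5.4, 67.1])]
flange [array([38. , -4.4, 26.6]), array([ 38.5, -10.6,  35. ]), array([34.3, -7.2, 28.4])]
carrier [array([23.8, 16. , 26. ]), array([ 40.3, -20.5,  26.3]), array([ 21. , -13.4,  24.7]), array([17.6,  5.7, 24.8])]
rail [array([71. , 19.3, 13.2]), array([67.6, 10.7, 11.6]), array([68.3,  2.8, 14.9])]
```

The outline matches a lift of 0 mm: flange bottom at row 168.3 both seen and predicted, and the knob top no higher than predicted. The earlier 22 N fits the flange bearing on the carrier. The arm is well clear, so I'm handing in.

```bash
python3 -c "
from plant import *
print(sign_off())"
```

```text
the job is handed in; nothing more can be done
None
```

I slid the carrier to the middle index hole, pushed the pin through both holes and handed the job in at about 21 s with the arm clear; the camera outline shows the flange on the carrier, to roughly 1 mm, and no result came back.

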